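# Lock the solder reel on its inclined spindle with the sprung retaining ring

### The job

Lock the reel on its inclined spindle with the sprung retaining ring that lies on the bench: squeeze the ring's two upright eye tabs together so that its jaws spread, pass the spread ring square over the spindle's head, and let it close fully into the groove below the head. Let go, and leave the roll of tape where it is.

Things in the scene. Friction and masses are not known exactly. Their poses are not given: they have to be found in the camera images.
- clip_ears (a point): Grasp point of the loose ring: midway between its two upright eye tabs, 26 mm above its underside. x points from the tabs to the jaws, y to the left tab, z out of the flat clip. Each tab: plate 18 mm long (x), 5 thick, top 40 mm above the underside. Outer width 48 mm at rest (52 at the far corners); squeezed to the stop 28 mm, faces parallel: 5 N starts it, 10 N reaches the stop, grip with 20 to 40 N.
- clip_pivot (a point): The ring's pivot, a hub 13 mm across, 4 mm above the underside; axes as clip_ears, which lies 40 mm along -x and 22 mm up. The ring is a flat dark steel clip, 8 mm thick, 112 mm long, about 80 g, lying on the bench, tabs up. It works like a clothes-peg: round jaws in front of the pivot, tabs behind it.
- clip_ring (a point): Centre of the ring's round opening, half-way through its 8 mm thickness: 78 mm along +x and 22 mm below clip_ears, same axes. Closed, the opening is 32 mm across (outside 46 mm); the jaws meet at the +x side. Spread to the stop, the 38 mm head passes with at least 2 mm to spare all round; room is most even with the head 1 mm from this point towards +x.
- jaw_left (a joint): Angle of the left (+y) jaw about the clip's pivot, rad: 0 closed, 0.25 spread to the stop. Sprung shut.
- jaw_right (a joint): The same for the right (-y) jaw: 0 closed, 0.25 spread to the stop. Sprung shut.
- groove (a point): Centre, on the axis, of the groove in the fixed spindle, 113 mm above the bench. z points along the spindle out of its free end, which leans 30 degrees from vertical, roughly towards the robot; x points up the slope, away from the robot; y is level. The groove is 14 mm wide along z (-7 to +7 mm) and 32.4 mm in diameter. The ring may point any way round the spindle.
- spindle_head (a point): Centre of the head's flat end face, 19 mm along z from the groove centre, same axes. The steel head is 38 mm in diameter and 12 mm long. Below the groove a 52 mm collar, then the reel (96 mm diameter, black flanges), its top face 13 mm below the groove centre. It all stands on a fixed grey stand, base 110 x 90 mm.
- tape_roll: A loose roll of tape lying on the bench, 66 mm across and 15 mm high; origin at the centre of its underside. A bystander.

How it is judged (in metres and radians):
On the way:
1. the ring is held up off the bench with both jaws spread by its tabs (value of joint each of jaw_left, jaw_right above 0.15 rad and height (world z) of clip_ring above 0.05 m), for 0.2 s.
At the end, for the whole second after the job is handed in: The ring is closed in the groove and at rest: its centre within 6 mm of the groove's centre, its axis within 0.12 rad (7 degrees) of the spindle's, and both jaws within 0.05 rad of fully closed (distance between clip_ring and groove below 0.006 m and angle between the z axis of clip_ring and the z axis of groove, either way round below 0.12 rad and value of joint each of jaw_left, jaw_right below 0.05 rad and linear speed of clip below 0.02 m/s); the robot touches nothing.
It fails at once if the roll of tape is moved more than 30 mm (distance of tape_roll from where it was at the start of the episode above 0.03 m).
It also fails if it takes over 40 s, if anything falls off the work surface, if the arm or the gripper's body presses on something with over 40 N, if the wrist force passes 120 N, or if a joint passes its speed limit or range.

### The arm

A 6-joint arm with a two-finger parallel gripper is mounted at the origin on a cart in front of the work surface, level with it; the furniture and walls round the work are solid. World frame = base frame: x ahead of the robot, y to its left, z up, the work surface at z = 0. Lengths are in m, angles in degrees, forces in N, time in s.
With the tool pointing down it reaches from about 0.25 to 0.775 m from the base axis. Payload 4 kg.
Tool frame: the origin (TCP) lies at the very end of the fingers, on their centre line; the grasp point (between the pads) lies behind it (robot.grip_depth is the z of the grasp point in the tool frame, in m); z points along the fingers, y is the line along which they close (so a half turn about z gives the same grasp; the last joint's range is limited). The gripper opens to 85 mm and grips with 20 to 120 N. Pads are 22 mm wide; open, the fingers measure 114 mm over their backs; the gripper's body (76 mm by 85 mm) begins 54 mm behind the grasp point. The pads swing forward as they close: fully open they stand 13 mm farther back than shut.
Start: joints at [-76.667, 4.996, 78.535, -0, 96.463, -5.907], TCP at [0.181, -0.519, 0.231] pointing down, gripper open.
Joint ranges: [-177.83, 177.83], [-43.37, 116.18], [15.69, 146.23], [-61.86, 241.86], [9.47, 152.12], [-147.06, 147.06]. Speed limits (degrees/s): [159.86, 159.86, 180, 180, 180, 180].

### API

Orientations are given as a 3x3 rotation matrix whose columns are the frame's x, y, z axes.
In Python, from rig import telemetry, get_image, robot gives the robot as it stands.
- The arm moves only by the tool jog_arm, never from a script. Its argument "targets" is a list of rows, each an object with "gripper": the finger opening in mm, from 0 to 85.4; "linear": the shift along the tool's x, y, z in units of 40 mm (1.0 is 40 mm), a list of three; "turn": the turn about the tool's z in units of 6 degrees (1.0 is 6 degrees). In form: [{"gripper": gripper, "linear": [dx, dy, dz], "turn": turn}, ...]. A call has exactly 5 rows; each row shifts and turns the commanded pose from where the row before left it, along the tool's axes as they then stand; what a row does not reach is not made up. A row lasts 1/12 s, in which the tool goes at most 41.7 mm and 7.16 degrees, less where a joint would pass 70% of its speed; a pose out of reach is approached as far as the arm can. A call with a number of a shift or a turn outside -1 to 1 is refused whole. A call with a gripper value outside its range is refused whole. The fingers move at their own pace and stop on an object; "grip_force" is the grip in N (left out, the last holds). Time passes only in rows, so rows that do not move let the fingers close, or fill a call up. It gives the time, the measured TCP pose, the force, the opening and the grip force at its end, in the units of the state.
- telemetry.sense(): the state, without advancing time (a new reading comes with each control period).
- get_image(name): name is "scene" or "top"; returns a dict with "color" (420x560x3 uint8, blue, green, red), "depth" (420x560 float32, m along the optical axis (not along the pixel's ray), 0 where there is no reading), "intrinsics" (3x3 intrinsics, pixels), "eye" and "rotation" of the camera in the world. Camera axes: x right, y up, looking along -z (the intrinsics and any distortion apply to the point x, -y, -z); pixel columns grow to the right and rows downward; lengths in m; the calibration is good to about 2 mm. A picture is of the moment at which its call begins.
- robot.close_job(): hands the job in; it is judged then, once.
The state is a dict: "time": time; "joint_positions": joint angles; "qvel": joint speeds; "tau": joint torques, N m; "ee_pos": TCP position; "tcp_rot": TCP orientation; "force": force on the tool from outside, world axes, zero at the start; "ft_torque": the same for the moment, N m; "grip_width": opening from 0.0 (shut) to 1.0 (fully open); "gripper_force": force on a finger pad.
Only numpy, scipy, OpenCV 4.12 (cv2) and the standard library are available. Lean on these libraries where they do the work, as an engineer would, in place of code of your own. Each camera call takes 0.05 s, during which the arm holds its last target. There are 200 camera calls.

## Working session

There is one attempt and no reset: what is moved stays moved. The work goes in short steps, Python scripts to look and compute and a tool call to move; the robot and the scene stay as the last step left them, time stands still between calls to the robot, and variables do not carry over. Pictures are saved under pics/ and viewed, at most 10 in all, crops included, and the job is handed in when it is done.

Besides the shell and the picture viewer there is one more tool, called after "Emit:" as name(argument=value, ...), one argument or row to a line, values as JSON. jog_arm: Moves the arm, as the interface text tells. Shifts and turns lie within -1 to 1; 1 stands for 40 mm of shift or 6 degrees of turn. Its arguments: {"type":"object","properties":{"targets":{"type":"array","items":{"type":"object","properties":{"gripper":{"type":"number"},"linear":{"type":"array","items":{"type":"number"}},"turn":{"type":"number"}}}},"grip_force":{"type":"number"}},"required":["targets"]}

```bash
mkdir -p pics; cat > h.py <<'E'
import numpy as np, cv2
from rig import telemetry, get_image, robot
def cloud(im):
    K=im["intrinsics"]; d=im["depth"]; v,u=np.mgrid[:d.shape[0],:d.shape[1]]
    p=np.stack([(u-K[0,2])/K[0,0]*d,-(v-K[1,2])/K[1,1]*d,-d],-1)
    return p@np.array(im["rotation"]).T+np.array(im["eye"])
E
python3 - <<'E'
from h import *
s=telemetry.sense(); print(s["ee_pos"],np.round(s["tcp_rot"],4),s["grip_width"],robot.grip_depth,[a for a in dir(robot) if a[0]!='_'])
for n in("scene","top"):
    im=get_image(n); cv2.imwrite(f"pics/{n}0.png",im["color"]); np.savez(f"{n}0.npz",**im); print(n,im["eye"],np.round(im["rotation"],3).tolist(),im["intrinsics"].tolist())
E
```

```text
[ 0.18113442 -0.51879322  0.23012993] [[ 9.441e-01  3.296e-01 -5.000e-04]
 [ 3.296e-01 -9.441e-01  2.200e-03]
 [ 3.000e-04 -2.200e-03 -1.000e+00]] 0.9989102523128304 -0.0187 ['Unreachable', 'close_job', 'grip_depth']
scene [-0.00178395  0.65879991  0.47462494] [[-0.762, 0.253, -0.596], [-0.647, -0.295, 0.703], [0.002, 0.921, 0.389]] [[429.20525783704716, 0.0, 283.2609008967903], [0.0, 429.20525783704716, 207.8979816495701], [0.0, 0.0, 1.0]]
top [0.36378601 0.00433784 0.95424135] [[-0.019, 0.983, -0.184], [-0.999, -0.024, -0.029], [-0.033, 0.183, 0.983]] [[403.1004351603888, 0.0, 280.1801195770544], [0.0, 403.1004351603888, 204.5624379247914], [0.0, 0.0, 1.0]]
```

View pics/scene0.png

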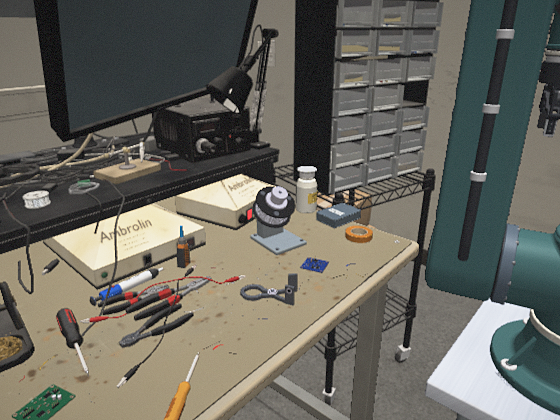

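View pics/top0.png

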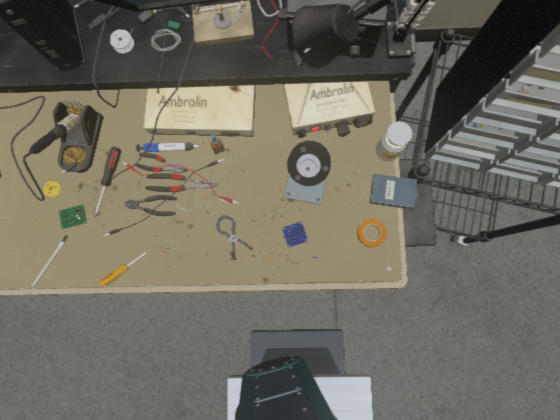

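```bash
python3 - <<'E'
from h import *
T=np.load("top0.npz");S=np.load("scene0.npz")
c=T["color"];P=cloud(T);Q=cloud(S)
print("top px ring/spindle", np.round(P[[226,245,162,165,233],[215,210,308,308,400]],4).tolist())
a=np.hstack([cv2.resize(c[200:275,200:275],(400,400),interpolation=cv2.INTER_CUBIC),cv2.resize(c[130:205,275:350],(400,400),interpolation=cv2.INTER_CUBIC)])
b=np.hstack([cv2.resize(S["color"][262:322,230:310],(400,300),interpolation=cv2.INTER_CUBIC),cv2.resize(S["color"][175:255,235:315],(400,300),interpolation=cv2.INTER_CUBIC)])
cv2.imwrite("pics/c0.png",a);
# bench height check
m=(P[...,0]>.3)&(P[...,0]<.4)&(abs(P[...,1])<.1);print("bench z",np.median(P[m][:,2]))
for n,I,W in(("top",T,P),("scene",S,Q)):
    u,v=(slice(200,275),slice(205,270)) if n=="top" else (slice(262,322),slice(230,310))
    w=W[u,v].reshape(-1,3)
    k=w[w[:,2]>.025]; print(n,"tab pts",len(k),k.mean(0),k.min(0),k.max(0))
    t=w[w[:,2]>.034]; print(" top z",t[:,2].max()); print(np.round(t,4)[::3].tolist()[:40])
E
```

```text
top px ring/spindle [[0.4937, 0.1896, 0.0], [0.4481, 0.2003, 0.0036], [0.6063, -0.0319, 0.1358], [0.6011, -0.0319, 0.1313], [0.4675, -0.2499, -0.0044]]
bench z 0.00044300021097709585
top tab pts 64 [0.41048405 0.08692742 0.32446821] [0.36378601 0.00433784 0.02696953] [0.45021954 0.14683172 0.95424135]
 top z 0.9542413465659679
[[0.3638, 0.0043, 0.9542], [0.3638, 0.0043, 0.9542], [0.3638, 0.0043, 0.9542], [0.3638, 0.0043, 0.9542], [0.4502, 0.1131, 0.0375], [0.4477, 0.1083, 0.0394], [0.4453, 0.1082, 0.0403], [0.4433, 0.1107, 0.038], [0.4429, 0.1036, 0.0408], [0.4407, 0.1036, 0.0405], [0.4382, 0.1034, 0.0425], [0.4362, 0.1016, 0.0385], [0.4282, 0.1429, 0.0369], [0.4255, 0.1419, 0.0432], [0.3638, 0.0043, 0.9542], [0.4215, 0.1409, 0.0348], [0.4189, 0.1401, 0.0402], [0.4146, 0.1427, 0.0377], [0.3638, 0.0043, 0.9542]]
scene tab pts 190 [0.37499128 0.19478862 0.08972157] [-0.00178395  0.10170527  0.02505532] [0.44893572 0.65879991 0.47462494]
 top z 0.4746249387248067
[[-0.0018, 0.6588, 0.4746], [-0.0018, 0.6588, 0.4746], [0.4446, 0.1123, 0.0421], [0.4407, 0.108, 0.0417], [0.4371, 0.1034, 0.041], [-0.0018, 0.6588, 0.4746], [0.4444, 0.1125, 0.0401], [0.4401, 0.1087, 0.0401], [0.4365, 0.104, 0.0393], [0.4472, 0.1151, 0.0379], [0.4432, 0.1109, 0.0376], [0.4395, 0.1064, 0.037], [0.4359, 0.1017, 0.0362], [0.4438, 0.1132, 0.0362], [0.4397, 0.1091, 0.036], [0.4357, 0.105, 0.0356], [0.4417, 0.1127, 0.0346], [-0.0018, 0.6588, 0.4746], [0.428, 0.1439, 0.0401], [0.4258, 0.1466, 0.0402], [0.4224, 0.142, 0.0394], [0.4261, 0.149, 0.0391], [0.4213, 0.1462, 0.0398], [0.4161, 0.144, 0.0409], [0.4117, 0.1407, 0.0411], [0.4229, 0.1471, 0.0374], [0.4156, 0.1474, 0.0406], [0.4113, 0.1441, 0.0409], [0.4262, 0.1488, 0.0347], [0.4211, 0.1464, 0.0357], [0.4159, 0.1442, 0.0368], [0.4123, 0.14, 0.0362], [0.4157, 0.1444, 0.0348], [0.4122, 0.14, 0.0341], [-0.0018, 0.6588, 0.4746], [-0.0018, 0.6588, 0.4746], [-0.0018, 0.6588, 0.4746]]
```

View pics/c0.png

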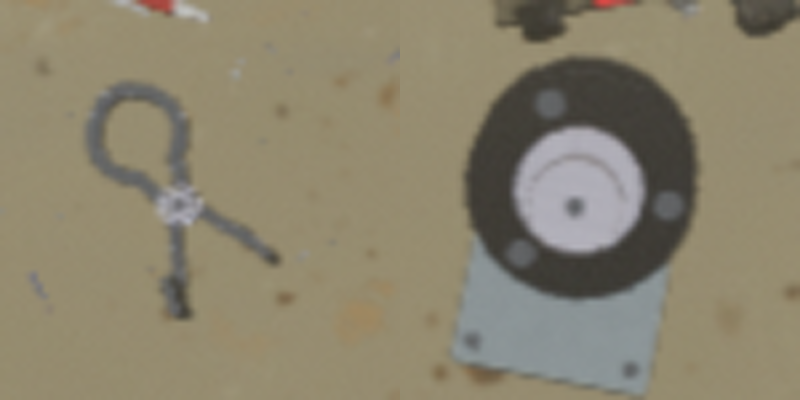

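```bash
cat >> h.py <<'E'
def ray(I,u,v,z):
    K=I["intrinsics"];d=np.array(I["rotation"])@[(u-K[0,2])/K[0,0],-(v-K[1,2])/K[1,1],-1];e=np.array(I["eye"])
    return e+d*(z-e[2])/d[2]
def fitplane(p,it=8):
    for _ in range(it):
        m=np.median(p,0) if _==0 else p.mean(0); n=np.linalg.svd(p-m,full_matrices=False)[2][2]; n*=np.sign(n[2]); r=abs((p-m)@n); p=p[r<max(.003,2*np.median(r))]
    return p.mean(0),n,len(p)
E
python3 - <<'E'
from h import *
T=np.load("top0.npz");S=np.load("scene0.npz")
P=cloud(T);Q=cloud(S)
for h in(.004,.008): print("ring",ray(T,225.7,224.8,h),"hub",ray(T,233.4,238.4,h))
# reel flange : dark pixels
for n,I,W,(r0,r1,c0,c1) in(("top",T,P,(138,188,285,333)),("scene",S,Q,(178,232,250,300))):
    g=I["color"][r0:r1,c0:c1].max(-1); w=W[r0:r1,c0:c1]
    dark=(g<75)&(w[...,2]>.05)&(w[...,2]<.2)&(w[...,0]<.75)
    br=(g>130)&(w[...,2]>.085)&(w[...,2]<.2)
    print(n,dark.sum(),br.sum())
    if n=="top":
        k=w[dark]; m,nn,N=fitplane(k); print("flange",m,nn,N,np.degrees(np.arccos(nn[2])),np.degrees(np.arctan2(nn[1],nn[0])))
        hgt=(w-m)@nn; 
        hd=br&(hgt>.024)&(hgt<.045); q=w[hd]; m2,n2,N2=fitplane(q); print("head face",m2,n2,N2,np.degrees(np.arccos(n2[2])),np.degrees(np.arctan2(n2[1],n2[0])), "above flange",(m2-m)@nn)
        print(np.histogram(hgt[br],np.arange(-.02,.05,.005)))
        print("dot",P[169,308])
        F=(m,nn)
    else:
        hgt=(w-F[0])@F[1]; hd=(hgt>.024)&(hgt<.045)&(g>60); q=w[hd]; m2,n2,N2=fitplane(q); print("scene head face",m2,n2,N2,(m2-F[0])@F[1])
        k=w[dark&(abs(hgt)<.008)]; print(fitplane(k))
# tape, base height check
print("stand", np.median(P[188:196,295:315].reshape(-1,3),0))
E
```

```text
ring [0.49545075 0.16315865 0.004     ] hub [0.46251457 0.14461298 0.004     ]
ring [0.49489651 0.1624901  0.008     ] hub [0.46209897 0.1440225  0.008     ]
top 865 424
flange [ 0.6108802  -0.03487494  0.10251996] [-0.48287535  0.10804568  0.868998  ] 733 29.65759111896176 167.38754135443864
head face [ 0.59477789 -0.03118106  0.12991305] [-0.47703267  0.09374023  0.87387219] 221 29.088220829399905 168.88263643031397 above flange 0.031979056722744904
(array([  0,   0,   0,   1,  37, 138,   1,   0,   5,  27, 210,   5,   0,
         0]), array([-2.00000000e-02, -1.50000000e-02, -1.00000000e-02, -5.00000000e-03,
        3.46944695e-18,  5.00000000e-03,  1.00000000e-02,  1.50000000e-02,
        2.00000000e-02,  2.50000000e-02,  3.00000000e-02,  3.50000000e-02,
        4.00000000e-02,  4.50000000e-02,  5.00000000e-02]))
dot [ 0.59291255 -0.03175025  0.12925439]
scene 623 356
scene head face [ 0.5926634  -0.02823877  0.12965486] [-0.50513477  0.14571706  0.85064999] 148 0.0330936246425352
(array([ 0.60387999, -0.02221821,  0.09855837]), array([-0.48576941,  0.10577572,  0.86766328]), 442)
stand [ 0.57002976 -0.02677456  0.01028553]
```

Emit:
jog_arm(
  targets=[
    {"gripper": 85, "linear": [0.656, -0.772, 0], "turn": 0},
    {"gripper": 85, "linear": [0.656, -0.772, 0], "turn": 0},
    {"gripper": 85, "linear": [0.656, -0.772, 0], "turn": 0},
    {"gripper": 85, "linear": [0.656, -0.772, 0], "turn": 0},
    {"gripper": 85, "linear": [0.656, -0.772, 0], "turn": 0},
  ],
)

```text
time: 0.52
ee_pos: [0.2543, -0.3283, 0.2306]
tcp_rot: [[0.944, 0.329, -0.0], [0.329, -0.944, 0.001], [0.0, -0.001, -1.0]]
force: [0.0, -0.1, 0.7]
grip_width: 0.992
gripper_force: 0.0
```

Emit:
jog_arm(
  targets=[
    {"gripper": 85, "linear": [0.656, -0.772, 0], "turn": 0},
    {"gripper": 85, "linear": [0.656, -0.772, 0], "turn": 0},
    {"gripper": 85, "linear": [0.656, -0.772, 0], "turn": 0},
    {"gripper": 85, "linear": [0.656, -0.772, 0], "turn": 0},
    {"gripper": 85, "linear": [0.656, -0.772, 0], "turn": 0},
  ],
)

```text
time: 0.93
ee_pos: [0.3271, -0.1393, 0.231]
tcp_rot: [[0.944, 0.329, 0.0], [0.329, -0.944, -0.0], [0.0, 0.0, -1.0]]
force: [1.7, 0.0, 0.1]
grip_width: 0.997
gripper_force: 0.0
```

Emit:
jog_arm(
  targets=[
    {"gripper": 85, "linear": [0.656, -0.772, 0], "turn": 0},
    {"gripper": 85, "linear": [0.656, -0.772, 0], "turn": 0},
    {"gripper": 85, "linear": [0.656, -0.772, 0], "turn": 0},
    {"gripper": 85, "linear": [0, 0, 0], "turn": -0.89},
    {"gripper": 85, "linear": [0, 0, 0], "turn": -0.89},
  ],
)

```text
time: 1.35
ee_pos: [0.3711, -0.0249, 0.2308]
tcp_rot: [[0.861, 0.509, -0.001], [0.509, -0.861, 0.0], [-0.001, -0.001, -1.0]]
force: [0.5, -0.5, -0.3]
grip_width: 0.996
gripper_force: 0.0
```

Emit:
jog_arm(
  targets=[
    {"gripper": 85, "linear": [0.63, -0.496, 0.6], "turn": 0},
    {"gripper": 85, "linear": [0.63, -0.496, 0.6], "turn": 0},
    {"gripper": 85, "linear": [0.63, -0.496, 0.6], "turn": 0},
    {"gripper": 85, "linear": [0.63, -0.496, 0.6], "turn": 0},
    {"gripper": 85, "linear": [0.63, -0.496, 0.6], "turn": 0},
  ],
)

```text
time: 1.77
ee_pos: [0.4306, 0.1225, 0.1099]
tcp_rot: [[0.867, 0.499, -0.0], [0.499, -0.867, -0.0], [-0.0, 0.0, -1.0]]
force: [0.5, -0.4, 0.2]
grip_width: 0.996
gripper_force: 0.0
```

Emit:
jog_arm(
  targets=[
    {"gripper": 85, "linear": [0, 0, 0], "turn": 0},
    {"gripper": 85, "linear": [0, 0, 0.5], "turn": 0},
    {"gripper": 85, "linear": [0, 0, 0.4], "turn": 0},
    {"gripper": 85, "linear": [0, 0, 0], "turn": 0},
    {"gripper": 85, "linear": [0, 0, 0], "turn": 0},
  ],
)

```text
time: 2.18
ee_pos: [0.4298, 0.1206, 0.0745]
tcp_rot: [[0.867, 0.499, -0.003], [0.499, -0.867, -0.001], [-0.003, -0.001, -1.0]]
force: [0.5, -0.1, 0.3]
grip_width: 0.994
gripper_force: 0.0
```

```bash
python3 - <<'E'
from h import *
S=get_image("scene");T=get_image("top")
a=np.hstack([cv2.resize(T["color"][190:280,190:280],(400,400),interpolation=cv2.INTER_CUBIC),cv2.resize(S["color"][220:330,220:330],(400,400),interpolation=cv2.INTER_CUBIC)])
cv2.imwrite("pics/c1.png",a);print(telemetry.sense()["ee_pos"])
E
```

```text
[0.43142085 0.12075991 0.07644643]
```

View pics/c1.png

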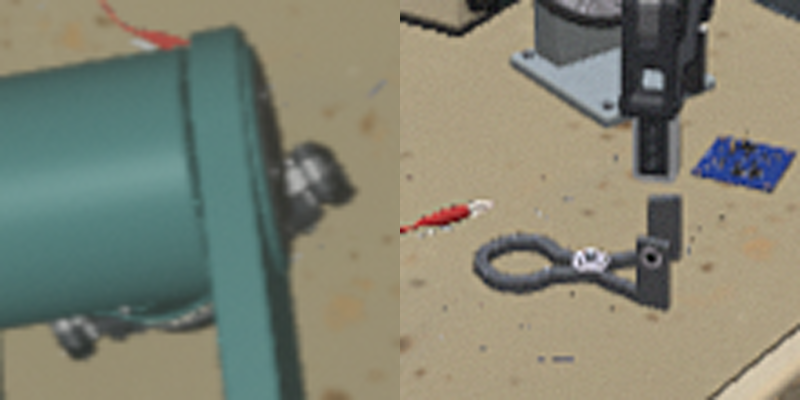

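Emit:
jog_arm(
  targets=[
    {"gripper": 85, "linear": [0, -0.1, 0.45], "turn": 0},
    {"gripper": 85, "linear": [0, 0, 0.45], "turn": 0},
    {"gripper": 85, "linear": [0, 0, 0.45], "turn": 0},
    {"gripper": 85, "linear": [0, 0, 0.34], "turn": 0},
    {"gripper": 85, "linear": [0, 0, 0], "turn": 0},
  ],
  grip_force=20,
)

```text
time: 2.7
ee_pos: [0.4274, 0.1239, 0.0063]
tcp_rot: [[0.867, 0.498, -0.003], [0.498, -0.867, -0.001], [-0.003, -0.001, -1.0]]
force: [-0.6, 0.4, 0.1]
grip_width: 0.997
gripper_force: 0.0
```

Emit:
jog_arm(
  targets=[
    {"gripper": 60, "linear": [0, 0, 0], "turn": 0},
    {"gripper": 40, "linear": [0, 0, 0], "turn": 0},
    {"gripper": 10, "linear": [0, 0, 0], "turn": 0},
    {"gripper": 10, "linear": [0, 0, 0], "turn": 0},
    {"gripper": 10, "linear": [0, 0, 0], "turn": 0},
  ],
)

```text
time: 3.12
ee_pos: [0.4312, 0.1248, 0.0112]
tcp_rot: [[0.867, 0.499, 0.005], [0.499, -0.867, 0.001], [0.005, 0.002, -1.0]]
force: [-2.0, -0.3, 9.0]
grip_width: 0.316
gripper_force: 21.1
```

Emit:
jog_arm(
  targets=[
    {"gripper": 10, "linear": [0, 0, 0], "turn": 0},
    {"gripper": 10, "linear": [0, 0, 0], "turn": 0},
    {"gripper": 10, "linear": [0, 0, 0], "turn": 0},
    {"gripper": 10, "linear": [0, 0, 0], "turn": 0},
    {"gripper": 10, "linear": [0, 0, 0], "turn": 0},
  ],
)

```text
time: 3.53
ee_pos: [0.4312, 0.1248, 0.0112]
tcp_rot: [[0.867, 0.499, 0.006], [0.499, -0.867, 0.001], [0.005, 0.002, -1.0]]
force: [-2.4, -0.7, 9.8]
grip_width: 0.32
gripper_force: 21.3
```

Emit:
jog_arm(
  targets=[
    {"gripper": 10, "linear": [0, 0, -0.4], "turn": 0},
    {"gripper": 10, "linear": [0, 0, -0.9], "turn": 0},
    {"gripper": 10, "linear": [0, 0, -0.9], "turn": 0},
    {"gripper": 10, "linear": [0, 0, -0.9], "turn": 0},
    {"gripper": 10, "linear": [0, 0, -0.9], "turn": 0},
  ],
)

```text
time: 3.95
ee_pos: [0.4286, 0.1244, 0.1702]
tcp_rot: [[0.867, 0.499, 0.001], [0.499, -0.867, 0.0], [0.001, 0.001, -1.0]]
force: [1.7, 0.3, -1.5]
grip_width: 0.324
gripper_force: 19.9
```

Emit:
jog_arm(
  targets=[
    {"gripper": 10, "linear": [0, 0, 0], "turn": 1},
    {"gripper": 10, "linear": [0, 0, 0], "turn": 1},
    {"gripper": 10, "linear": [0, 0, 0], "turn": 1},
    {"gripper": 10, "linear": [0, 0, 0], "turn": 1},
    {"gripper": 10, "linear": [0, 0, 0], "turn": 1},
  ],
)

```text
time: 4.37
ee_pos: [0.4289, 0.1244, 0.1687]
tcp_rot: [[1.0, -0.007, 0.002], [-0.007, -1.0, 0.0], [0.002, -0.0, -1.0]]
force: [0.3, -0.3, -1.1]
grip_width: 0.319
gripper_force: 19.9
```

Emit:
jog_arm(
  targets=[
    {"gripper": 10, "linear": [0, 0, 0], "turn": 1},
    {"gripper": 10, "linear": [0, 0, 0], "turn": 1},
    {"gripper": 10, "linear": [0, 0, 0], "turn": 0},
    {"gripper": 10, "linear": [0, 0, 0], "turn": 0},
    {"gripper": 10, "linear": [0, 0, 0], "turn": 0},
  ],
)

```text
time: 4.78
ee_pos: [0.4288, 0.1244, 0.1681]
tcp_rot: [[0.978, -0.207, 0.001], [-0.207, -0.978, 0.0], [0.001, -0.0, -1.0]]
force: [0.1, 0.1, -0.7]
grip_width: 0.318
gripper_force: 19.9
```

```bash
python3 - <<'E'
from h import *
S=get_image("scene");T=get_image("top");np.savez("s2.npz",**S);np.savez("t2.npz",**T)
s=telemetry.sense();p=np.array(s["ee_pos"]);print(p,s["grip_width"],s["gripper_force"])
W=cloud(S);m=(np.linalg.norm(W-(p+[.07,0,0]),axis=-1)<.08);v,u=np.where(m);print(u.min(),u.max(),v.min(),v.max())
W=cloud(T);m=(np.linalg.norm(W-(p+[.07,0,0]),axis=-1)<.08);v,u=np.where(m);print(u.min(),u.max(),v.min(),v.max())
a=np.hstack([cv2.resize(T["color"][130:270,170:310],(400,400),interpolation=cv2.INTER_CUBIC),cv2.resize(S["color"][120:260,180:320],(400,400),interpolation=cv2.INTER_CUBIC)])
cv2.imwrite("pics/c2.png",a)
E
```

```text
[0.42878758 0.12441829 0.16790294] 0.32342660710848853 19.90199524210766
250 301 189 224
244 255 198 220
```

View pics/c2.png

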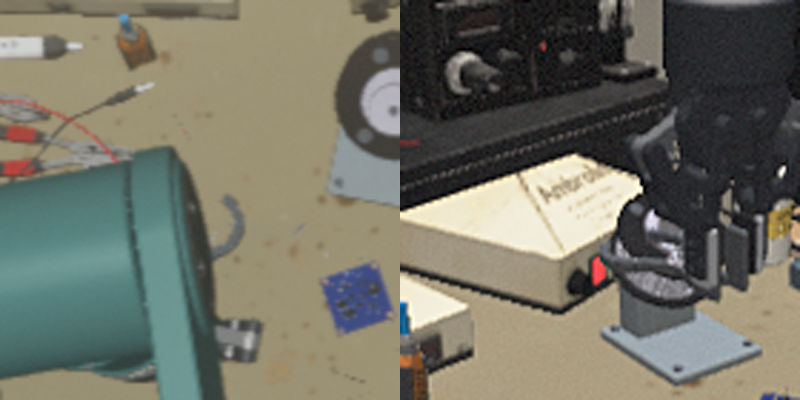

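```bash
cat >> h.py <<'E'
def ringpts(I,p,zlo=-.025,zhi=.01,xlo=.02,az=-12):
    """cloud in tool-aligned frame (x along az, y left, z up), origin TCP"""
    a=np.radians(az);R=np.array([[np.cos(a),-np.sin(a),0],[np.sin(a),np.cos(a),0],[0,0,1]])
    w=(cloud(I)-p)@R; m=(w[...,0]>xlo)&(w[...,0]<.125)&(abs(w[...,1])<.045)&(w[...,2]>zlo)&(w[...,2]<zhi)
    return w,m
E
python3 - <<'E'
from h import *
p=np.array([.4288,.1244,.168])
for f in("s2.npz","t2.npz"):
    w,m=ringpts(np.load(f),p); q=w[m]; print(f,len(q),q.min(0),q.max(0))
    if len(q)>10:
        c,n,N=fitplane(q); print("plane",c,n,N,"pitch",np.degrees(np.arctan2(-n[0],n[2])),"roll",np.degrees(np.arctan2(n[1],n[2])))
        for lo in np.arange(.02,.125,.01):
            k=q[(q[:,0]>=lo)&(q[:,0]<lo+.01)]; 
            if len(k): print(round(lo,3),len(k),np.round([k[:,1].min(),k[:,1].max(),k[:,2].min(),np.median(k[:,2]),k[:,2].max()],4))
E
```

```text
s2.npz 265 [ 0.02096765 -0.02829063 -0.01150535] [0.10081973 0.03618653 0.00307883]
plane [ 0.06804087  0.00944283 -0.0036637 ] [-0.00287745 -0.01139733  0.99993091] 168 pitch 0.16487684445182332 roll -0.6530358379977276
0.02 10 [ 0.0085  0.0107 -0.0094 -0.0063 -0.0025]
0.03 16 [ 0.0042  0.0088 -0.0102 -0.0028  0.0031]
0.04 40 [ 0.0001  0.014  -0.0106 -0.0042  0.0022]
0.05 47 [-0.0119  0.028  -0.0103 -0.0039 -0.0001]
0.06 37 [-0.0171  0.0354 -0.0093 -0.0049 -0.0021]
0.07 31 [-0.0248  0.0362 -0.0115 -0.0044 -0.0025]
0.08 36 [-0.0283  0.0346 -0.0107 -0.004  -0.0015]
0.09 47 [-0.0281  0.0287 -0.0111 -0.0043 -0.0022]
0.1 1 [-0.016  -0.016  -0.0042 -0.0042 -0.0042]
t2.npz 103 [ 0.0580008  -0.03002464 -0.01162875] [ 0.10290188 -0.01143373 -0.00071407]
plane [ 0.08008808 -0.02164699 -0.00368749] [1.20515115e-03 3.48039522e-05 9.99999273e-01] 93 pitch -0.06905009141308271 roll 0.0019941210187497498
0.05 4 [-0.0168 -0.0126 -0.0078 -0.0036 -0.0011]
0.06 30 [-0.0266 -0.0114 -0.0105 -0.0037 -0.0012]
0.07 18 [-0.0295 -0.0198 -0.0086 -0.0041 -0.0007]
0.08 22 [-0.03   -0.0226 -0.0116 -0.004  -0.0015]
0.09 25 [-0.0266 -0.0123 -0.0067 -0.0035 -0.0013]
0.1 4 [-0.0176 -0.014  -0.0062 -0.0035 -0.0017]
```

Emit:
jog_arm(
  targets=[
    {"gripper": 10, "linear": [0.5, 0.4, 0], "turn": 0},
    {"gripper": 10, "linear": [0.7, 0.56, 0], "turn": 0},
    {"gripper": 10, "linear": [0.7, 0.56, 0], "turn": 0},
    {"gripper": 10, "linear": [0.7, 0.56, 0], "turn": 0},
    {"gripper": 10, "linear": [0.6, 0.48, 0], "turn": 0},
  ],
)

```text
time: 5.3
ee_pos: [0.5337, -0.0043, 0.1677]
tcp_rot: [[0.978, -0.209, 0.0], [-0.209, -0.978, -0.001], [0.001, 0.0, -1.0]]
force: [0.8, 1.0, -1.0]
grip_width: 0.32
gripper_force: 19.9
```

Emit:
jog_arm(
  targets=[
    {"gripper": 10, "linear": [0.4, 0.4, 0], "turn": 0},
    {"gripper": 10, "linear": [0.15, 0.15, 0], "turn": 0},
    {"gripper": 10, "linear": [0, 0, 0], "turn": 0},
    {"gripper": 10, "linear": [0, 0, 0], "turn": 0},
    {"gripper": 10, "linear": [0, 0, 0], "turn": 0},
  ],
)

```text
time: 5.72
ee_pos: [0.5487, -0.0275, 0.1677]
tcp_rot: [[0.978, -0.208, -0.001], [-0.208, -0.978, 0.001], [-0.001, -0.001, -1.0]]
force: [-0.2, -0.7, -0.6]
grip_width: 0.315
gripper_force: 19.9
```

Emit:
jog_arm(
  targets=[
    {"gripper": 10, "linear": [0.03, -0.085, 0.2], "turn": 0},
    {"gripper": 10, "linear": [0, 0, 0.15], "turn": 0},
    {"gripper": 10, "linear": [0, 0, 0.1], "turn": 0},
    {"gripper": 10, "linear": [0, 0, 0.1], "turn": 0},
    {"gripper": 10, "linear": [0, 0, 0.1], "turn": 0},
  ],
)

```text
time: 6.13
ee_pos: [0.5509, -0.0244, 0.1421]
tcp_rot: [[0.978, -0.208, -0.0], [-0.208, -0.978, 0.001], [-0.0, -0.001, -1.0]]
force: [-2.9, 2.1, 4.7]
grip_width: 0.316
gripper_force: 19.5
```

Emit:
jog_arm(
  targets=[
    {"gripper": 10, "linear": [0, 0, 0.1], "turn": 0},
    {"gripper": 10, "linear": [0, 0, 0.1], "turn": 0},
    {"gripper": 10, "linear": [0, 0, 0.1], "turn": 0},
    {"gripper": 10, "linear": [0, 0, 0], "turn": 0},
    {"gripper": 10, "linear": [0, 0, 0], "turn": 0},
  ],
)

```text
time: 6.55
ee_pos: [0.5512, -0.0259, 0.129]
tcp_rot: [[0.978, -0.21, -0.001], [-0.21, -0.978, -0.001], [-0.0, 0.001, -1.0]]
force: [-1.2, 1.2, 1.1]
grip_width: 0.316
gripper_force: 19.7
```

```bash
python3 - <<'E'
from h import *
S=get_image("scene");T=get_image("top");np.savez("s3.npz",**S);np.savez("t3.npz",**T)
s=telemetry.sense();p=np.array(s["ee_pos"]);print(p,s["grip_width"],s["gripper_force"],s["force"])
a=np.hstack([cv2.resize(T["color"][130:210,260:340],(400,400),interpolation=cv2.INTER_CUBIC),cv2.resize(S["color"][140:240,220:320],(400,400),interpolation=cv2.INTER_CUBIC)])
cv2.imwrite("pics/c3.png",a)
E
```

```text
[ 0.55149179 -0.02611163  0.12920669] 0.3153150576779754 19.676752388477325 [-1.16921919 -0.58859376 -0.1701527 ]
```

View pics/c3.png

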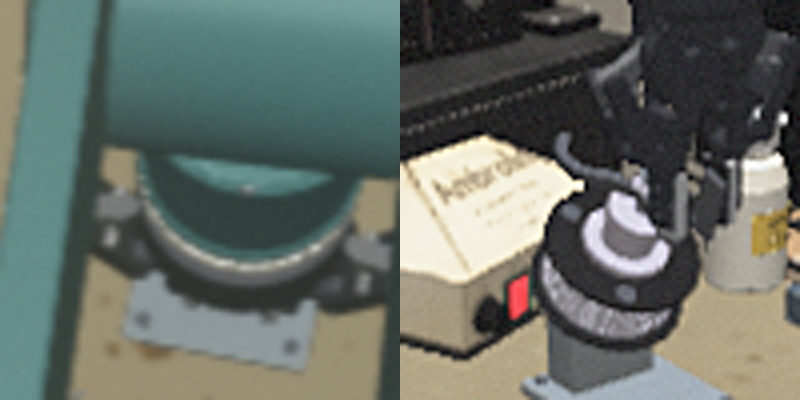

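Emit:
jog_arm(
  targets=[
    {"gripper": 10, "linear": [0, -0.03, 0.1], "turn": 0},
    {"gripper": 10, "linear": [0, 0, 0.1], "turn": 0},
    {"gripper": 10, "linear": [0, 0, 0.04], "turn": 0},
    {"gripper": 10, "linear": [0, 0, 0], "turn": 0},
    {"gripper": 10, "linear": [0, 0, 0], "turn": 0},
  ],
)

```text
time: 7.07
ee_pos: [0.5517, -0.0245, 0.1197]
tcp_rot: [[0.978, -0.209, 0.0], [-0.209, -0.978, 0.0], [0.0, -0.0, -1.0]]
force: [-0.5, -0.9, 0.6]
grip_width: 0.317
gripper_force: 19.9
```

Emit:
jog_arm(
  targets=[
    {"gripper": 10, "linear": [0, 0, -0.3], "turn": 0},
    {"gripper": 10, "linear": [-0.3, 0, -0.6], "turn": 0},
    {"gripper": 10, "linear": [-0.3, 0, -0.4], "turn": 0},
    {"gripper": 10, "linear": [0, 0, 0], "turn": 0},
    {"gripper": 10, "linear": [0, 0, 0], "turn": 0},
  ],
)

```text
time: 7.48
ee_pos: [0.5289, -0.0192, 0.1736]
tcp_rot: [[0.978, -0.209, 0.004], [-0.209, -0.978, -0.0], [0.004, -0.001, -1.0]]
force: [0.3, -0.9, -1.4]
grip_width: 0.317
gripper_force: 19.9
```

```bash
cat >> h.py <<'E'
def report(f=""):
    s=telemetry.sense();p=np.array(s["ee_pos"]);print(p.round(4),s["grip_width"],np.round(s["force"],1))
    for n in("scene","top"):
        I=get_image(n);np.savez(f"{n}{f}.npz",**I)
        w,m=ringpts(I,p,zlo=-.03,zhi=.09,xlo=.03)
        k=w[...,2]-(w[...,0])*np.tan(np.radians(28)); m&=abs(k-np.float64(-.004))<.02
        q=w[m]; print(n,len(q))
        if len(q)<20: continue
        c,nn,N=fitplane(q); print("c",c.round(4),N,"pitch",np.degrees(np.arctan2(-nn[0],nn[2])).round(2),"roll",np.degrees(np.arctan2(nn[1],nn[2])).round(2))
        g=q[abs((q-c)@nn)<.006]; u=np.array([nn[2],0,-nn[0]])/np.hypot(nn[0],nn[2])
        a=g@u; print(" x' max",np.sort(a)[-4:].round(4)," z' top",np.percentile((g@nn),[50,90]).round(4)," y min",np.sort(g[:,1])[:4].round(4)," max",np.sort(g[:,1])[-4:].round(4))
E
python3 - <<'E'
from h import *
report("4")
E
```

```text
[ 0.5289 -0.0192  0.1736] 0.3173034946448191 [ 0.3 -0.9 -1.4]
scene 156
c [0.0638 0.0175 0.0311] 106 pitch 33.06 roll 11.59
 x' max [0.1044 0.1048 0.1053 0.1053]  z' top [-0.0061 -0.0023]  y min [-0.0015  0.0004  0.0013  0.0015]  max [0.0309 0.0311 0.0315 0.0315]
top 0
```

```bash
python3 - <<'E'
from h import *
S=np.load("scene4.npz");T=np.load("top4.npz");p=np.array([.5289,-.0192,.1736])
w,m=ringpts(S,p,zlo=-.03,zhi=.09,xlo=.03)
c=S["color"].copy()
a=cv2.resize(c[110:210,225:325],(500,500),interpolation=cv2.INTER_CUBIC)
c[m]=(0,255,255);a=np.hstack([a[:,:400],cv2.resize(c[110:210,225:325],(500,500),interpolation=cv2.INTER_NEAREST)[:,:400]])
cv2.imwrite("pics/c4.png",a)
for lo in np.arange(.03,.115,.01):
    k=w[m&(w[...,0]>=lo)&(w[...,0]<lo+.01)]
    if len(k): 
        L=k[k[:,1]>.01];R=k[k[:,1]<-.01]
        print(round(lo,3),[ (len(j),j.mean(0).round(4).tolist(),j[:,1].min().round(4),j[:,1].max().round(4)) for j in(L,R) if len(j)])
E
```

```text
0.03 []
0.04 [(1, [0.0498, 0.0135, 0.0254], np.float64(0.0135), np.float64(0.0135))]
0.05 [(18, [0.0571, 0.0137, 0.0262], np.float64(0.0102), np.float64(0.0196))]
0.06 [(34, [0.0647, 0.0229, 0.0304], np.float64(0.0143), np.float64(0.0311))]
0.07 [(22, [0.0747, 0.0281, 0.0362], np.float64(0.022), np.float64(0.0315))]
0.08 [(16, [0.0845, 0.0268, 0.0419], np.float64(0.0192), np.float64(0.0309))]
0.09 [(13, [0.0926, 0.0189, 0.0467], np.float64(0.0134), np.float64(0.0264))]
```

View pics/c4.png

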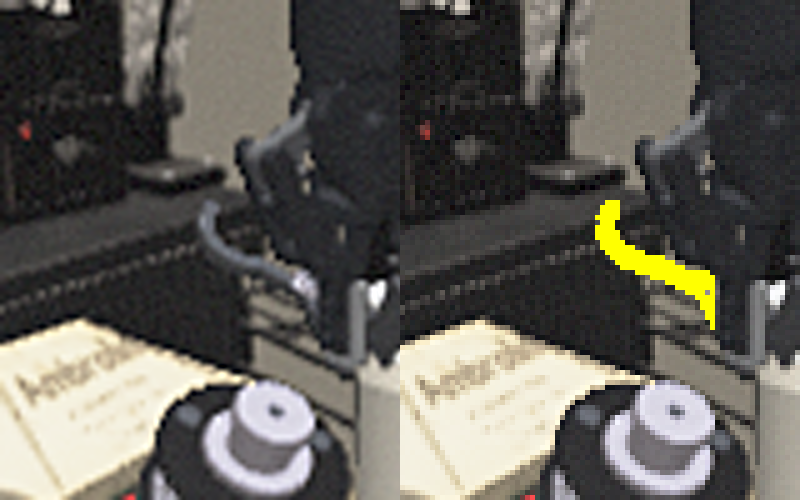

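```bash
cat >> h.py <<'E'
from scipy.optimize import least_squares
def arcfit(I,p,pitch=30,xlo=.058):
    w,m=ringpts(I,p,zlo=-.03,zhi=.09,xlo=xlo); t=np.radians(pitch)
    u=np.array([np.cos(t),0,np.sin(t)]);n=np.array([-np.sin(t),0,np.cos(t)])
    m&=abs(w@n+.0075)<.012
    q=w[m];L=q[q[:,1]>.008]
    sl=np.polyfit(L[:,0],L[:,2],1)[0]
    X=np.c_[L@u,L[:,1]]
    r=least_squares(lambda c:np.hypot(*(X-c).T)-.0195,[.085,.008],loss="soft_l1",f_scale=.002)
    print("n",len(L),"pitch",np.degrees(np.arctan(sl)).round(1),"arc c",r.x.round(4),"rms",np.std(r.fun).round(4),"-> ring centre x',y",(r.x+[.0012,-.0094]).round(4),"ymax",np.percentile(L[:,1],97).round(4),"xmax",np.percentile(X[:,0],98).round(4),"n med/95",np.percentile(L@n,[5,50,95]).round(4))
E
python3 - <<'E'
from h import *
arcfit(np.load("scene4.npz"),np.array([.5289,-.0192,.1736]))
print("flat ref:");
def flat():
    w,m=ringpts(np.load("s2.npz"),np.array([.4288,.1244,.168]),xlo=.05)
    L=w[m&(w[...,1]>.008)];X=L[:,:2];r=least_squares(lambda c:np.hypot(*(X-c).T)-.0195,[.085,.008],loss="soft_l1",f_scale=.002);print(r.x+[.0012,-.0094],np.std(r.fun),np.percentile(L[:,1],97),np.percentile(X[:,0],98))
    R=w[m&(w[...,1]<-.008)][:,:2];r=least_squares(lambda c:np.hypot(*(R-c).T)-.0195,[.085,-.008],loss="soft_l1",f_scale=.002);print(r.x+[.0012,.0094],np.std(r.fun))
flat()
E
```

```text
n 94 pitch 30.3 arc c [0.0851 0.0104] rms 0.0022 -> ring centre x',y [0.0863 0.001 ] ymax 0.031 xmax 0.1053 n med/95 [-0.0107 -0.0055 -0.0019]
flat ref:
[0.07711453 0.00472143] 0.002462279011531948 0.034985130689072844 0.09700112579854282
[0.08058879 0.00499321] 0.0022570310442540085
```

Emit:
jog_arm(
  targets=[
    {"gripper": 10, "linear": [-0.4, -0.05, 0.2], "turn": 0},
    {"gripper": 10, "linear": [-0.25, -0.035, 0.5], "turn": 0},
    {"gripper": 10, "linear": [0, 0, 0.55], "turn": 0},
    {"gripper": 10, "linear": [0, 0, 0.3], "turn": 0},
    {"gripper": 10, "linear": [0, 0, 0], "turn": 0},
  ],
)

```text
time: 8.0
ee_pos: [0.5005, -0.0102, 0.1051]
tcp_rot: [[0.978, -0.209, -0.009], [-0.209, -0.978, 0.001], [-0.009, 0.001, -1.0]]
force: [-0.2, -0.4, -1.5]
grip_width: 0.314
gripper_force: 20.0
```

Emit:
jog_arm(
  targets=[
    {"gripper": 10, "linear": [0, 0, 0], "turn": 0},
    {"gripper": 10, "linear": [0, 0, 0], "turn": 0},
    {"gripper": 10, "linear": [0, 0, 0], "turn": 0},
    {"gripper": 10, "linear": [0, 0, 0], "turn": 0},
    {"gripper": 10, "linear": [0, 0, 0], "turn": 0},
  ],
)

```text
time: 8.42
ee_pos: [0.5041, -0.0107, 0.1112]
tcp_rot: [[0.978, -0.209, 0.002], [-0.209, -0.978, -0.0], [0.002, -0.0, -1.0]]
force: [0.4, -0.1, -0.5]
grip_width: 0.314
gripper_force: 19.9
```

```bash
python3 - <<'E'
from h import *
ps=[];S=get_image("scene");ps.append(telemetry.sense()["ee_pos"]);T=get_image("top");ps.append(telemetry.sense()["ee_pos"]);np.savez("scene5.npz",**S);np.savez("top5.npz",**T)
p=np.mean(ps,0);print(p,np.round(telemetry.sense()["tcp_rot"],3).tolist())
arcfit(S,p)
a=np.hstack([cv2.resize(T["color"][130:210,260:340],(400,400),interpolation=cv2.INTER_CUBIC),cv2.resize(S["color"][140:220,230:310],(400,400),interpolation=cv2.INTER_CUBIC)])
cv2.imwrite("pics/c5.png",a)
E
```

```text
[ 0.50385219 -0.01068444  0.11088134] [[0.978, -0.209, 0.001], [-0.209, -0.978, -0.0], [0.001, -0.0, -1.0]]
n 93 pitch 30.3 arc c [0.0855 0.0101] rms 0.0023 -> ring centre x',y [0.0867 0.0007] ymax 0.0301 xmax 0.106 n med/95 [-0.0107 -0.0048 -0.0027]
```

View pics/c5.png

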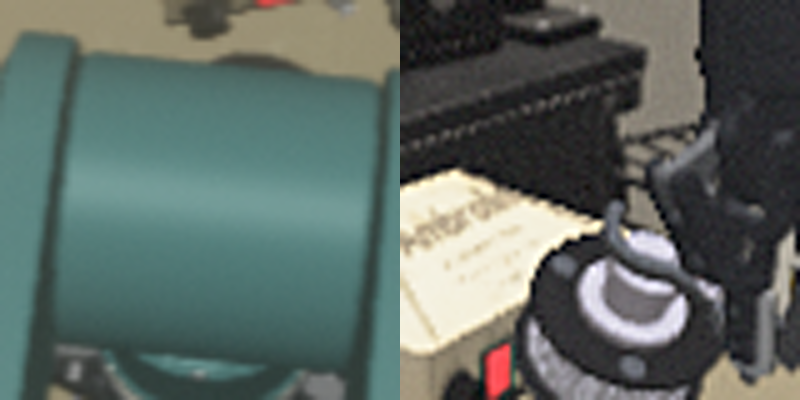

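Emit:
jog_arm(
  targets=[
    {"gripper": 10, "linear": [0.0375, 0, 0.065], "turn": 0},
    {"gripper": 10, "linear": [0.0375, 0, 0.065], "turn": 0},
    {"gripper": 10, "linear": [0.0375, 0, 0.065], "turn": 0},
    {"gripper": 10, "linear": [0.0375, 0, 0.065], "turn": 0},
    {"gripper": 10, "linear": [0.0375, 0, 0.065], "turn": 0},
  ],
)

```text
time: 8.93
ee_pos: [0.5107, -0.0122, 0.0966]
tcp_rot: [[0.978, -0.209, -0.0], [-0.209, -0.978, -0.0], [-0.0, 0.0, -1.0]]
force: [0.3, 1.0, -0.9]
grip_width: 0.317
gripper_force: 19.9
```

Emit:
jog_arm(
  targets=[
    {"gripper": 10, "linear": [0.0375, 0, 0.065], "turn": 0},
    {"gripper": 10, "linear": [0.0375, 0, 0.065], "turn": 0},
    {"gripper": 10, "linear": [0.025, 0, 0.043], "turn": 0},
    {"gripper": 10, "linear": [0, 0, 0], "turn": 0},
    {"gripper": 10, "linear": [0, 0, 0], "turn": 0},
  ],
)

```text
time: 9.35
ee_pos: [0.5148, -0.013, 0.0901]
tcp_rot: [[0.978, -0.209, 0.0], [-0.209, -0.978, 0.0], [0.0, -0.0, -1.0]]
force: [0.6, 1.0, -1.1]
grip_width: 0.313
gripper_force: 19.9
```

```bash
python3 - <<'E'
from h import *
ps=[];S=get_image("scene");s=telemetry.sense();p=np.array(s["ee_pos"]);np.savez("scene6.npz",**S)
print(p,np.round(s["force"],2),np.round(s["ft_torque"],2))
arcfit(S,p)
cv2.imwrite("pics/c6.png",cv2.resize(S["color"][145:215,235:305],(560,560),interpolation=cv2.INTER_CUBIC))
E
```

```text
[ 0.51477771 -0.0129381   0.0902402 ] [ 0.7   1.03 -0.59] [ 0.05 -0.13  0.08]
n 141 pitch 29.8 arc c [0.083  0.0073] rms 0.0062 -> ring centre x',y [ 0.0842 -0.0021] ymax 0.0308 xmax 0.1048 n med/95 [-0.0103 -0.0056 -0.0028]
```

View pics/c6.png

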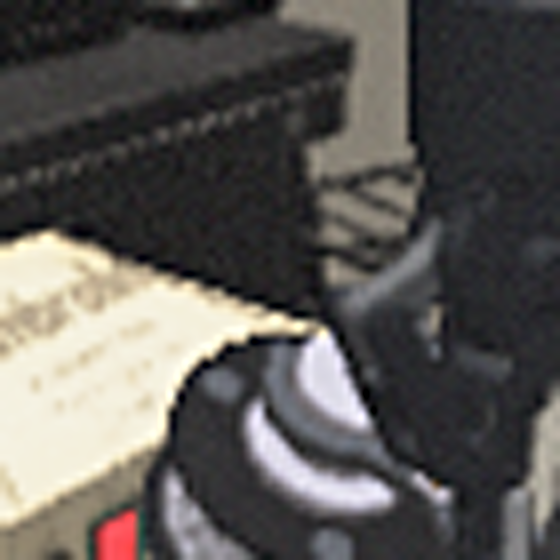

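Emit:
jog_arm(
  targets=[
    {"gripper": 10, "linear": [0.0375, 0, 0.065], "turn": 0},
    {"gripper": 10, "linear": [0.0375, 0, 0.065], "turn": 0},
    {"gripper": 10, "linear": [0.0375, 0, 0.065], "turn": 0},
    {"gripper": 10, "linear": [0.0375, 0, 0.065], "turn": 0},
    {"gripper": 10, "linear": [0, 0, 0], "turn": 0},
  ],
)

```text
time: 9.82
ee_pos: [0.5201, -0.0144, 0.0788]
tcp_rot: [[0.978, -0.209, -0.002], [-0.209, -0.978, -0.0], [-0.002, 0.0, -1.0]]
force: [0.5, 0.4, -2.0]
grip_width: 0.315
gripper_force: 19.9
```

Emit:
jog_arm(
  targets=[
    {"gripper": 10, "linear": [0.0375, 0, 0.065], "turn": 0},
    {"gripper": 10, "linear": [0, 0, 0], "turn": 0},
    {"gripper": 10, "linear": [0, 0, 0], "turn": 0},
    {"gripper": 10, "linear": [0, 0, 0], "turn": 0},
    {"gripper": 10, "linear": [0, 0, 0], "turn": 0},
  ],
)

```text
time: 10.23
ee_pos: [0.5219, -0.0146, 0.0773]
tcp_rot: [[0.978, -0.209, 0.0], [-0.209, -0.978, -0.0], [0.0, 0.0, -1.0]]
force: [0.1, 0.5, -0.9]
grip_width: 0.315
gripper_force: 19.9
```

Emit:
jog_arm(
  targets=[
    {"gripper": 10, "linear": [0.025, 0, 0.043], "turn": 0},
    {"gripper": 10, "linear": [0, 0, 0], "turn": 0},
    {"gripper": 10, "linear": [0, 0, 0], "turn": 0},
    {"gripper": 10, "linear": [0, 0, 0], "turn": 0},
    {"gripper": 10, "linear": [0, 0, 0], "turn": 0},
  ],
)

```text
time: 10.65
ee_pos: [0.5229, -0.0148, 0.0755]
tcp_rot: [[0.978, -0.209, 0.0], [-0.209, -0.978, -0.0], [0.0, 0.0, -1.0]]
force: [0.0, -0.1, -1.5]
grip_width: 0.317
gripper_force: 19.9
```

Emit:
jog_arm(
  targets=[
    {"gripper": 10, "linear": [0.0125, 0, 0.022], "turn": 0},
    {"gripper": 10, "linear": [0, 0, 0], "turn": 0},
    {"gripper": 10, "linear": [0, 0, 0], "turn": 0},
    {"gripper": 10, "linear": [0.0125, 0, 0.022], "turn": 0},
    {"gripper": 10, "linear": [0, 0, 0], "turn": 0},
  ],
)

```text
time: 11.07
ee_pos: [0.5239, -0.015, 0.0736]
tcp_rot: [[0.978, -0.209, -0.0], [-0.209, -0.978, -0.0], [-0.0, 0.0, -1.0]]
force: [0.5, -1.0, -1.0]
grip_width: 0.315
gripper_force: 20.0
```

Emit:
jog_arm(
  targets=[
    {"gripper": 10, "linear": [0, 0, 0], "turn": 0},
    {"gripper": 10, "linear": [0, 0, 0], "turn": 0},
    {"gripper": 10, "linear": [0, 0, 0], "turn": 0},
    {"gripper": 10, "linear": [0, 0, 0], "turn": 0},
    {"gripper": 10, "linear": [0, 0, 0], "turn": 0},
  ],
)

```text
time: 11.48
ee_pos: [0.5239, -0.015, 0.0737]
tcp_rot: [[0.978, -0.209, 0.0], [-0.209, -0.978, -0.0], [0.0, 0.0, -1.0]]
force: [0.4, 0.5, -1.2]
grip_width: 0.313
gripper_force: 19.9
```

```bash
python3 - <<'E'
from h import *
S=get_image("scene");s=telemetry.sense();p=np.array(s["ee_pos"]);np.savez("scene7.npz",**S)
print(p,np.round(s["force"],2),np.round(s["ft_torque"],2))
# ring heights along spindle axis from groove (scene frame)
g=np.array([.6023,-.0305,.1132]);n=np.array([-.489,.104,.866])
w=cloud(S)-g; ax=w@n; r=np.linalg.norm(w-ax[...,None]*n,axis=-1)
col=S["color"].max(-1)
for lo,hi in((0,.018),(.0275,.034),(.036,.046)):
    k=ax[(r>lo)&(r<hi)&(abs(ax)<.03)]; print(lo,hi,len(k),np.histogram(k,np.arange(-.02,.0301,.0025))[0])
arcfit(S,p)
E
```

```text
[ 0.52390618 -0.01500232  0.07372274] [ 0.02  0.21 -0.16] [ 0.02  0.07 -0.03]
0 0.018 76 [ 0  0  0  0  1 15 11  5 10  5  0  4  9  2 10  2  2  0  0  0]
0.0275 0.034 139 [ 0  5 42 35  2  3 16 15 17  4  0  0  0  0  0  0  0  0  0  0]
0.036 0.046 266 [ 0 19 98 97  7  1  3  3  4  3  0  0  0  0  0  0  0  0  0  0]
n 348 pitch 23.6 arc c [0.0911 0.0216] rms 0.009 -> ring centre x',y [0.0923 0.0122] ymax 0.0428 xmax 0.1293 n med/95 [-0.0192 -0.0169 -0.0032]
```

Emit:
jog_arm(
  targets=[
    {"gripper": 34, "linear": [0, 0, 0], "turn": 0},
    {"gripper": 42, "linear": [0, 0, 0], "turn": 0},
    {"gripper": 50, "linear": [0, 0, 0], "turn": 0},
    {"gripper": 60, "linear": [0, 0, 0], "turn": 0},
    {"gripper": 80, "linear": [0, 0, 0], "turn": 0},
  ],
)

```text
time: 11.95
ee_pos: [0.5235, -0.0149, 0.0737]
tcp_rot: [[0.978, -0.209, -0.001], [-0.209, -0.978, 0.0], [-0.001, 0.0, -1.0]]
force: [0.1, -0.2, -0.5]
grip_width: 0.822
gripper_force: 0.0
```

Emit:
jog_arm(
  targets=[
    {"gripper": 85, "linear": [0, 0, 0], "turn": 0},
    {"gripper": 85, "linear": [0, 0, 0], "turn": 0},
    {"gripper": 85, "linear": [0, 0, 0], "turn": 0},
    {"gripper": 85, "linear": [0, 0, 0], "turn": 0},
    {"gripper": 85, "linear": [0, 0, 0], "turn": 0},
  ],
)

```text
time: 12.37
ee_pos: [0.5238, -0.015, 0.0736]
tcp_rot: [[0.978, -0.209, -0.0], [-0.209, -0.978, -0.0], [-0.0, 0.0, -1.0]]
force: [-0.6, 0.1, 0.1]
grip_width: 0.999
gripper_force: 0.0
```

```bash
python3 - <<'E'
from h import *
S=get_image("scene");s=telemetry.sense();np.savez("scene8.npz",**S)
print(s["ee_pos"],np.round(s["force"],2),s["grip_width"])
cv2.imwrite("pics/c8.png",cv2.resize(S["color"][145:245,225:325],(560,560),interpolation=cv2.INTER_CUBIC))
E
```

```text
[ 0.52381608 -0.01498339  0.07365083] [-0.35  0.87 -0.45] 0.9950739999798873
```

View pics/c8.png

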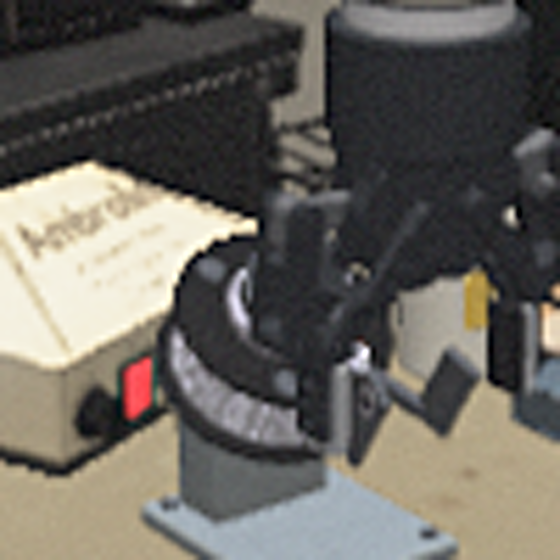

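Emit:
jog_arm(
  targets=[
    {"gripper": 85, "linear": [-0.3, 0, 0], "turn": 0},
    {"gripper": 85, "linear": [-0.8, 0, 0], "turn": 0},
    {"gripper": 85, "linear": [-0.9, 0, 0], "turn": 0},
    {"gripper": 85, "linear": [-0.8, 0, -0.5], "turn": 0},
    {"gripper": 85, "linear": [-0.4, 0, -0.8], "turn": 0},
  ],
)

```text
time: 12.83
ee_pos: [0.3921, 0.0129, 0.1214]
tcp_rot: [[0.978, -0.209, -0.013], [-0.209, -0.978, 0.002], [-0.013, 0.001, -1.0]]
force: [0.6, -0.5, 0.3]
grip_width: 0.995
gripper_force: 0.0
```

Emit:
jog_arm(
  targets=[
    {"gripper": 85, "linear": [0, 0.6, -0.6], "turn": 0},
    {"gripper": 85, "linear": [0, 0.6, -0.6], "turn": 0},
    {"gripper": 85, "linear": [0, 0.6, -0.3], "turn": 0},
    {"gripper": 85, "linear": [0, 0.6, 0], "turn": 0},
    {"gripper": 85, "linear": [0, 0.3, 0], "turn": 0},
  ],
)

```text
time: 13.25
ee_pos: [0.3762, -0.096, 0.1875]
tcp_rot: [[0.977, -0.211, 0.003], [-0.211, -0.977, -0.003], [0.004, 0.002, -1.0]]
force: [1.2, -0.2, -0.7]
grip_width: 0.992
gripper_force: 0.0
```

```bash
python3 - <<'E'
from h import *
S=get_image("scene");T=get_image("top");s=telemetry.sense();np.savez("scene9.npz",**S);np.savez("top9.npz",**T)
print(s["time"],s["ee_pos"])
n=np.array([-.489,.104,.866]);u=np.array([.847,-.18,.5]);l=np.cross(n,u)
for nm,I,g in(("scene",S,[.6023,-.0305,.1132]),("top",T,[.6035,-.0330,.1132])):
    w=cloud(I)-np.array(g); ax=w@n;X=w@u;Y=w@l;r=np.hypot(X,Y)
    m=(I["color"].max(-1)<150)&(abs(ax)<.008)&(((r>.0175)&(r<.026))|((X<-.02)&(X>-.075)&(abs(Y)<.014)))
    q=np.c_[X,Y,ax][m]; c,nn,N=fitplane(q); print(nm,len(q),c.round(4),nn.round(3),"tilt deg",np.degrees(np.arccos(nn[2])).round(1))
    for lo in np.arange(-.08,.03,.01):
        k=q[(q[:,0]>=lo)&(q[:,0]<lo+.01)]
        if len(k): print(round(lo,3),len(k),np.round([k[:,1].min(),k[:,1].max(),*np.percentile(k[:,2],[10,50,90])],4))
a=np.hstack([cv2.resize(T["color"][130:210,268:348],(400,400),interpolation=cv2.INTER_CUBIC),cv2.resize(S["color"][165:245,235:315],(400,400),interpolation=cv2.INTER_CUBIC)])
cv2.imwrite("pics/c9.png",a)
E
```

```text
13.35 [ 0.37585844 -0.09525743  0.18613559]Traceback (most recent call last):
  File "<stdin>", line 8, in <module>
IndexError: boolean index did not match indexed array along axis 1; size of axis is 1680 but size of corresponding boolean axis is 560
```

```bash
python3 - <<'E'
from h import *
S=np.load("scene9.npz");T=np.load("top9.npz")
n=np.array([-.489,.104,.866]);u=np.array([.847,-.18,.5]);l=np.cross(n,u)
for nm,I,g in(("scene",S,[.6023,-.0305,.1132]),("top",T,[.6035,-.0330,.1132])):
    w=cloud(I)-np.array(g); ax=w@n;X=w@u;Y=w@l;r=np.hypot(X,Y)
    m=(I["color"].max(-1)<150)&(abs(ax)<.009)&(((r>.0185)&(r<.026))|((X<-.02)&(X>-.065)&(abs(Y)<.016)))
    q=np.stack([X,Y,ax],-1)[m]; c,nn,N=fitplane(q); print(nm,len(q),c.round(4),nn.round(3),"tilt deg",np.degrees(np.arccos(nn[2])).round(1))
    for lo in np.arange(-.07,.03,.01):
        k=q[(q[:,0]>=lo)&(q[:,0]<lo+.01)]
        if len(k): print(round(lo,3),len(k),np.round([k[:,1].min(),k[:,1].max(),*np.percentile(k[:,2],[10,50,90])],4))
    tb=(ax>.015)&(ax<.05)&(X<-.06)&(X>-.1)&(abs(Y)<.04); k=np.stack([X,Y,ax],-1)[tb]; print("tabs",len(k),k.min(0).round(4) if len(k) else "",k.max(0).round(4) if len(k) else "", "L/R mean Y",[k[k[:,1]*s>0].mean(0).round(4).tolist() for s in(1,-1) if (k[:,1]*s>0).any()])
E
```

```text
scene 156 [-0.0265  0.0027  0.0026] [-0.011  0.023  1.   ] tilt deg 1.5
-0.07 4 [-0.0156 -0.014  -0.0023 -0.0017  0.0017]
-0.06 26 [-0.0155  0.0153 -0.0013  0.0025  0.0042]
-0.05 19 [-0.0147  0.0098 -0.0012  0.0022  0.0043]
-0.04 11 [-0.0085  0.0073 -0.0016  0.0023  0.0072]
-0.03 29 [-0.0115  0.0102 -0.0058  0.0019  0.0042]
-0.02 29 [-0.0181  0.0198 -0.0012  0.0026  0.0043]
-0.01 15 [-0.0228  0.0217 -0.0045 -0.0012  0.0033]
0.0 10 [ 0.0178  0.0224 -0.0019  0.0016  0.0052]
0.01 8 [0.0091 0.0184 0.0007 0.0035 0.0048]
0.02 5 [ 0.0029  0.0066 -0.0001  0.0023  0.0034]
tabs 114 [-0.0828 -0.0289  0.0154] [-0.0646  0.0232  0.037 ] L/R mean Y [[-0.0745, 0.0204, 0.0271], [-0.074, -0.0219, 0.027]]
top 246 [-0.0158 -0.0005  0.0028] [ 0.005 -0.002  1.   ] tilt deg 0.3
-0.07 8 [-0.0155  0.0159  0.0016  0.003   0.0054]
-0.06 27 [-0.0143  0.0157  0.0005  0.0032  0.0044]
-0.05 23 [-0.0127  0.0118  0.0008  0.0026  0.0052]
-0.04 18 [-0.009   0.0089  0.0009  0.0045  0.0071]
-0.03 29 [-0.0106  0.0119  0.0014  0.0023  0.004 ]
-0.02 12 [-0.0232  0.0234 -0.0081  0.0013  0.0049]
-0.01 18 [-0.0245  0.0249 -0.0072  0.0016  0.0029]
0.0 36 [-0.0254  0.0253 -0.0081  0.0015  0.0047]
0.01 46 [-0.0209  0.021  -0.0053  0.0022  0.0043]
0.02 29 [-0.0105  0.0104 -0.0046  0.002   0.0039]
tabs 53 [-0.0824 -0.0243  0.0171] [-0.0643  0.0246  0.037 ] L/R mean Y [[-0.0716, 0.0205, 0.0317], [-0.0709, -0.0206, 0.0325]]
```

```bash
python3 -c "
from rig import robot
print(robot.close_job())"
```

```text
the job is handed in; nothing more can be done
None
```

The ring is closed in the groove, about 1 mm below its centre and tilted 0.3° to 1.5° by the two cameras; the arm is clear, the tape roll was never approached, and the job was handed in at about 13.4 s with no verdict returned.

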